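# Set the magnifier boom to the clip on its scale

### The arm

A 6-joint arm with a two-finger parallel gripper is mounted at the origin on the work surface. World frame = base frame: x ahead of the robot, y to its left, z up, the work surface at z = 0. Lengths are in mm, angles in rad, forces in N, time in s.
With the tool pointing down it reaches from about 350 to 975 mm from the base axis. Payload 7.1 kg.
Tool frame: the origin (TCP) lies midway between the tips of the shut fingers; the grasp point (between the pads) lies 19 mm behind it; z points along the fingers, y is the line along which they close (so a half turn about z gives the same grasp; the last joint's range is limited). The gripper opens to 88 mm and grips with 3 to 60 N. Pads are 20 mm wide; open, the fingers measure 115 mm over their backs; the gripper's body (75 mm by 178 mm) begins 61 mm behind the grasp point.
Start: joints at [-1.179, 0.423, 1.63, -0, 1.089, -0.019], TCP at [249.605, -572.977, 222.675] pointing down, gripper open.
Joint ranges: [-3, 3], [-0.9, 2.11], [0.09, 2.58], [-1.31, 4.45], [0.11, 2.69], [-2.54, 2.54]. Speed limits (rad/s): [2.39, 2.39, 3.01, 3.14, 3.14, 3.14].

### API

Orientations are given as a rotation vector (axis times angle).
In Python, from workcell import ctrl gives the robot as it stands. The module is installed in compiled form; this text tells all that it offers.
- The arm moves only by the tool servo_tool, never from a script. Its argument "increments" is a list of rows, each a list of 7 numbers: the shift along the world's x, y, z in cm, then the turn, a rotation vector about the world's x, y, z in degrees, then the opening, from -1 (shut) to 1 (fully open). A call has 1 to 20 rows; each row is the pose to reach, as a shift and turn from the pose commanded when the call began; what a row does not reach only later rows make up. A row lasts 1/12 s, in which the tool goes at most 41.7 mm and 7.16 degrees, less where a joint would pass 70% of its speed; a pose out of reach is approached as far as the arm can. A call with a gripper value outside its range is refused whole. The fingers move at their own pace and stop on an object; the grip force is fixed at half the most. Time passes only in rows, so rows that repeat a pose let the fingers close. It gives the time, the measured TCP pose, the force, the opening and the grip force at its end, in the units of the state.
- ctrl.get_obs(): the state, without advancing time (a new reading comes with each control period).
- ctrl.get_image(name): name is "scene" or "side" or "wrist"; returns a dict with "image" (420x560x3 uint8, red, green, blue), "fx", "fy", "cx", "cy" (pixels), "extrinsics" (4x4, takes a point from camera to world coordinates); the wrist camera has in their place "tool_from_camera" (4x4, takes a point from camera to tool coordinates, whose origin is the TCP and whose axes are the flange's). Camera axes: x right, y up, looking along -z (the intrinsics and any distortion apply to the point x, -y, -z); pixel columns grow to the right and rows downward; lengths in mm; the calibration is good to about 2 mm. A picture is of the moment at which its call begins: read the wrist's pose just before it. There is no depth.
- ctrl.close_job(): hands the job in; it is judged then, once.
The state is a dict: "t": time; "qpos": joint angles; "qvel": joint speeds; "joint_torque": joint torques, N m; "ee_pos": TCP position; "orientation": TCP orientation; "ft_force": force on the tool from outside, world axes, zero at the start; "moment": the same for the moment, N m; "width": finger opening in mm; "grasp_force": force on a finger pad.
Only numpy, scipy, OpenCV 4.12 (cv2) and the standard library are available. Lean on these libraries where they do the work, as an engineer would, in place of code of your own. Each camera call takes 0.05 s, during which the arm holds its last target. There are 200 camera calls.

### The job

Lift the keeper plate up off the two posts of the magnifier stand and lay it flat in the grey tray, then push the lock button fully down so that the boom is free. Then pull the boom out by its pull post until its pointer is level with the index clip on the scale, and finish while still holding it there against its spring, because it runs back if let go. Leave the index clip and the other things on the bench where they are.

Things in the scene. Friction and masses are not known exactly. Their poses are not given: they have to be found in the camera images.
- gauge: fixed magnifier stand; origin on the table, x, y, z below are its own axes, turned about the vertical. A square aluminium sleeve (30 x 30 mm, top 125 mm above the table) runs along y from -170 to 0 mm over x = 0; the boom slides out of its mouth to +y. A tube rack (38 mm high, tubes to 66 mm) stands at x = -98 to -12, y = 30 to 200 mm
- fixed_post (a point): fixed steel post on the sleeve, 14 mm thick, 20 mm high; this point is half-way up its axis (x = 0, y = -65 mm on the stand, 135 mm above the table)
- scale_zero (a point): first line of the white scale: 30 mm wide, top 105 mm above the table, along the stand's y on the +x side of the boom (x = 17 to 47 mm, to y = 180 mm), lines every 10 mm, every fifth long; the pointer stands at this first line when the boom is home
- pull_post (a point): the boom's pull post: upright round steel pin, 14 mm thick, 45 mm high, on the boom's head (30 x 48 mm block, top level with the sleeve's); this point is on its axis, half-way up (147.5 mm above the table), and moves with the boom. A round lens (70 mm across, top 117 mm above the table) sits on the -x side of the head
- pointer (a point): white line on the boom's dark pointer tongue, which reaches over the scale; 29 mm to +x of the pull post's axis, 109 mm above the table
- boom (a joint): how far the boom is pulled out: 0 home, up to 0.14 m, along the stand's +y. A spring pulls it home with 1.8 N at 0 rising to 3.9 N at 0.14, friction 0.6 N: let go, it runs back. Blocked within 1 mm until the lock button is down
- lock_top (a point): centre of the top face of the lock button, a black round cap 24 mm across on the sleeve at y = -125 mm of the stand, standing 12.5 mm proud of the sleeve when up (137.5 mm above the table), 4.5 mm when down
- lock (a joint): how far the lock button is pushed down: 0 up (boom locked), 0.008 m fully down (boom free; it frees at about 0.006). Going down takes about 3.5 N; it stays where it is pushed and does not spring back
- keeper: loose keeper, 60 to 130 g: flat dark steel plate 36 (x) x 124 (y) x 8 mm with two 23 mm through holes at y = -45 and 45 mm, hung over the fixed post and the pull post, resting flat on the sleeve and the boom's head, 125 mm above the table, and tying the boom in. The pull post rises 45 mm above its underside. Origin: centre of its underside, z up
- keeper_tab (a point): point in the keeper's upright tab, 35 mm above the plate's underside; the tab, 10 mm thick (x) and 30 mm wide (y), rises from the middle of the plate to 58 mm above its underside
- clip_mark (a point): white centre line on top of the small dark steel index clip (12 mm along y) on the scale's outer edge, 19 mm farther out in x than the pointer's line; the boom is right when pointer line and clip line have the same y along the stand. It stays put (slides only above 12 N)
- clip (a joint): how far the clip sits from the scale's first line, in m: equals the value of joint boom at which the pointer is level with it
- tray: fixed grey tray, 220 (its x) x 140 (its y) mm, walls 4 mm thick and 20 mm high, inner floor 4 mm above the table; origin under its middle. A yellow tube rack (200 x 120 mm, tubes to 66 mm high) stands on the opposite side of the stand
- bottle: green white-labelled reagent bottle, 56 mm across, 110 mm tall, bystander; origin under its middle
- beaker: small open glass beaker, 64 mm across, 80 mm tall, bystander; origin under its middle
- jar: small amber jar, 44 mm across, 45 mm tall, bystander; origin under its middle
- timer: flat white timer, 50 x 70 x 22 mm, bystander; origin under its middle
- marker: black marker pen, 110 mm long, 14 mm thick, lying, bystander
Things that resemble listed ones, but are neither listed nor needed, are in the scene too. There is more than one size of the keeper; the job needs the largest.

How it is judged (in metres and radians):
On the way, in this order (a step that is already met when the one before it is completed fails the run):
1. the keeper is lifted clear of both posts (z of keeper_tab in the frame of gauge above 0.205 m), for 0.1 s.
2. the keeper lies flat in the tray, let go (x of keeper_tab in the frame of tray between -0.085 and 0.085 m and y of keeper_tab in the frame of tray between -0.055 and 0.055 m and z of keeper_tab in the frame of tray below 0.046 m and contact force between the fingers and keeper below 0.1 N and linear speed of keeper below 0.03 m/s and angle between keeper's own z axis and vertical below 0.2 rad), for 0.2 s.
3. the lock button is pushed fully down (value of joint lock above 0.0065 m), for 0.1 s.
At the end, for the whole second after the job is handed in: The pointer is level with the clip's line within 4 mm along the scale and still, the fingers hold the boom (more than 0.5 N of contact), the lock button is down, and the keeper lies flat and untouched in the tray (all of step 2 and y of pointer in the frame of clip_mark between -0.004 and 0.004 m and velocity of joint boom between -0.01 and 0.01 m/s and contact force between the fingers and boom above 0.5 N and value of joint lock above 0.0065 m); the arm keeps its last pose, push and grip.
It fails at once if the index clip is shifted by more than 4 mm (distance of clip_mark from where it was at the start of the episode above 0.004 m).
It fails at once if a bystander (bottle, beaker, jar, timer or marker) is pushed or knocked more than 30 mm (distance of any of bottle, beaker, jar, timer, marker from where it was at the start of the episode above 0.03 m).
It also fails if it takes over 58 s, if anything falls off the work surface, if the arm or the gripper's body presses on something with over 40 N, if the wrist force passes 120 N, or if a joint passes its speed limit or range.

## Working session

There is one attempt and no reset: what is moved stays moved. The work goes in short steps, Python scripts to look and compute and a tool call to move; the robot and the scene stay as the last step left them, time stands still between calls to the robot, and variables do not carry over. Pictures are saved under pics/ and viewed, at most 10 in all, crops included, and the job is handed in when it is done.

Besides the shell and the picture viewer there is one more tool, called as name(argument=value, ...), one argument or row to a line, values as JSON. servo_tool: Moves the arm, as the interface text tells. Its arguments: {"type":"object","properties":{"increments":{"type":"array","items":{"type":"array","items":{"type":"number"}}}},"required":["increments"]}

```bash
mkdir -p pics; cat > h.py <<'E'
import numpy as np, cv2
from workcell import ctrl
from scipy.spatial.transform import Rotation as R
def cam(name):
    o=ctrl.get_obs(); d=ctrl.get_image(name)
    if name=="wrist":
        T=np.eye(4); T[:3,:3]=R.from_rotvec(o["orientation"]).as_matrix(); T[:3,3]=o["ee_pos"]
        d["extrinsics"]=T@np.array(d["tool_from_camera"])
    return d
def save(d,f):
    cv2.imwrite(f,cv2.cvtColor(d["image"],cv2.COLOR_RGB2BGR)); np.save(f+".npy",{k:d[k] for k in d if k!="image"},allow_pickle=True)
def load(f): return np.load(f+".npy",allow_pickle=True).item()
def atz(d,u,v,z):
    E=np.array(d["extrinsics"]); r=E[:3,:3]@np.array([(u-d["cx"])/d["fx"],-(v-d["cy"])/d["fy"],-1])
    return E[:3,3]+r*(z-E[2,3])/r[2]
def proj(d,p):
    q=np.linalg.inv(np.array(d["extrinsics"]))@np.append(p,1)
    return d["cx"]+d["fx"]*q[0]/-q[2], d["cy"]-d["fy"]*q[1]/-q[2]
E
python3 - <<'E'
from h import *
for n in("scene","side","wrist"):
    d=cam(n); save(d,f"pics/{n}0.png"); print(n,[k for k in d],d["fx"],d["cx"],d["cy"],np.round(d["extrinsics"],3).tolist())
a=cv2.imread("pics/scene0.png");b=cv2.imread("pics/side0.png")
cv2.imwrite("pics/s0.png",cv2.resize(a,(784,588),interpolation=cv2.INTER_CUBIC)); cv2.imwrite("pics/s1.png",cv2.resize(b,(784,588),interpolation=cv2.INTER_CUBIC))
print(ctrl.get_obs())
E
```

```text
scene ['image', 'fx', 'fy', 'cx', 'cy', 'extrinsics'] 398.02319689943863 282.17080159534885 205.70712352421796 [[0.725, -0.569, 0.387, 941.951], [0.688, 0.608, -0.395, -379.109], [-0.011, 0.553, 0.833, 867.349], [0.0, 0.0, 0.0, 1.0]]
side ['image', 'fx', 'fy', 'cx', 'cy', 'extrinsics'] 405.3759932927484 283.4608360965811 207.03940438220343 [[-0.94, 0.27, -0.207, 371.817], [-0.34, -0.724, 0.6, 524.357], [0.013, 0.635, 0.773, 803.545], [0.0, 0.0, 0.0, 1.0]]
wrist ['image', 'fx', 'fy', 'cx', 'cy', 'tool_from_camera', 'extrinsics'] 351.82825126104484 283.0250223494248 208.35603223802255 [[0.4, 0.886, 0.233, 313.133], [-0.917, 0.387, 0.101, -545.578], [-0.0, -0.254, 0.967, 384.148], [0.0, 0.0, 0.0, 1.0]]
{'t': 0.15, 'qpos': array([-1.17899345e+00,  4.23650626e-01,  1.63047368e+00, -3.45438100e-05,
        1.08859819e+00, -1.89531676e-02]), 'qvel': array([ 0.00159619, -0.00150234, -0.00242465,  0.00030982, -0.00055608,
        0.00021143]), 'joint_torque': array([ 2.36524183e-04, -5.44984496e+01, -2.73919988e+01,  6.43477309e-02,
        2.04514945e-02, -7.57201542e-05]), 'ee_pos': array([ 249.44870021, -572.61347171,  222.10545583]), 'orientation': array([-3.07448229e+00, -6.40487151e-01,  3.76037883e-04]), 'ft_force': array([-0.03063649, -0.50026006,  0.374823  ]), 'moment': array([ 0.01680355, -0.05555977,  0.03548847]), 'grasp_force': 0.0, 'width': 87.8432166133353}
```

View pics/s0.png

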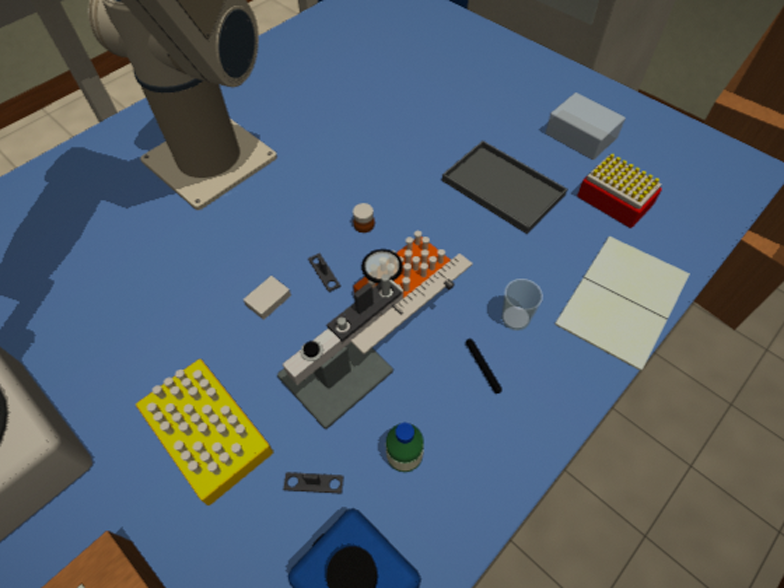

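View pics/s1.png

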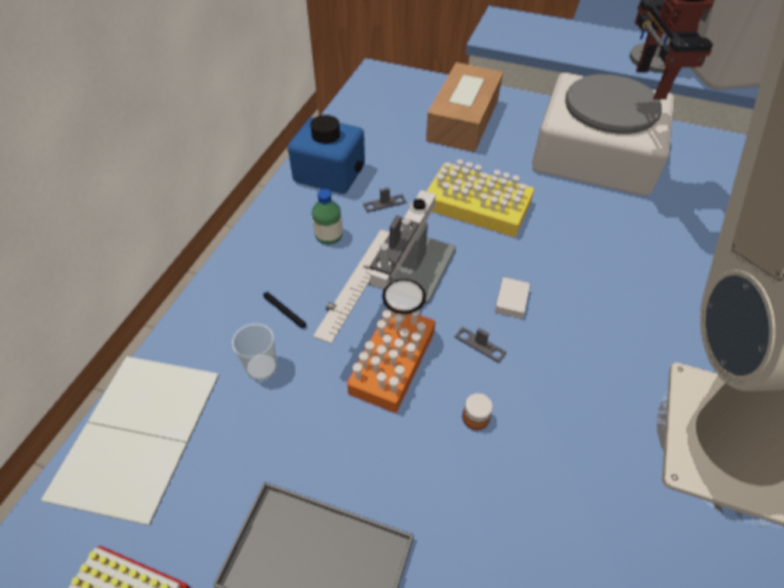

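The scene view shows the stand in the middle, with the lock cap at (312,350), fixed post (342,323), pull post (386,290), keeper tab (363,296) and clip (449,285). The tray is at (503,185). There are three keeper-like plates: one on the stand, and loose ones at (324,271) and (313,483). The one on the stand fits, because it is over both posts. I'll confirm it in a crop.

```bash
python3 - <<'E'
import cv2
a=cv2.imread("pics/scene0.png")
cv2.imwrite("pics/c0.png",cv2.resize(a[160:300,195:345],None,fx=5.33,fy=4.28*1.0,interpolation=cv2.INTER_CUBIC)[:600,:800])
cv2.imwrite("pics/c0.png",cv2.resize(a[165:275,195:345],None,fx=5.33,fy=5.33,interpolation=cv2.INTER_CUBIC))
b=cv2.imread("pics/side0.png")
cv2.imwrite("pics/c1.png",cv2.resize(b[130:250,215:335],None,fx=5,fy=5,interpolation=cv2.INTER_CUBIC))
E
```

```text
(no output)
```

View pics/c0.png

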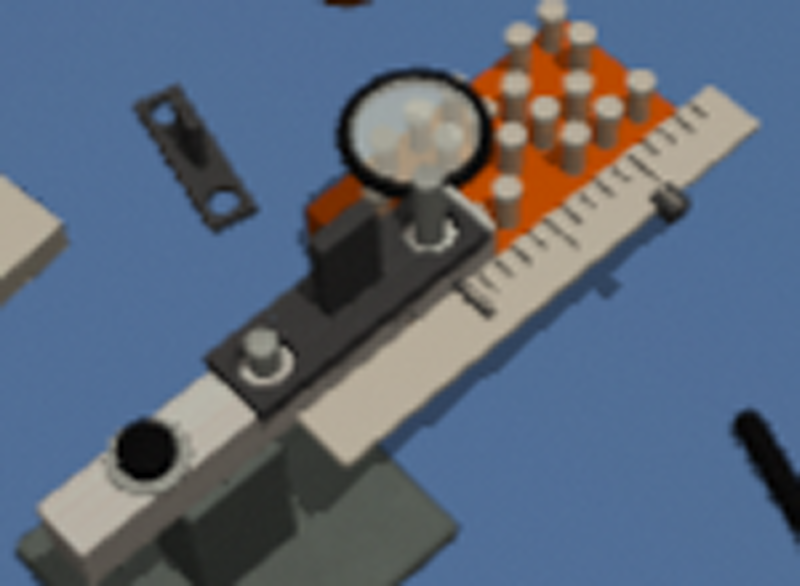

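View pics/c1.png

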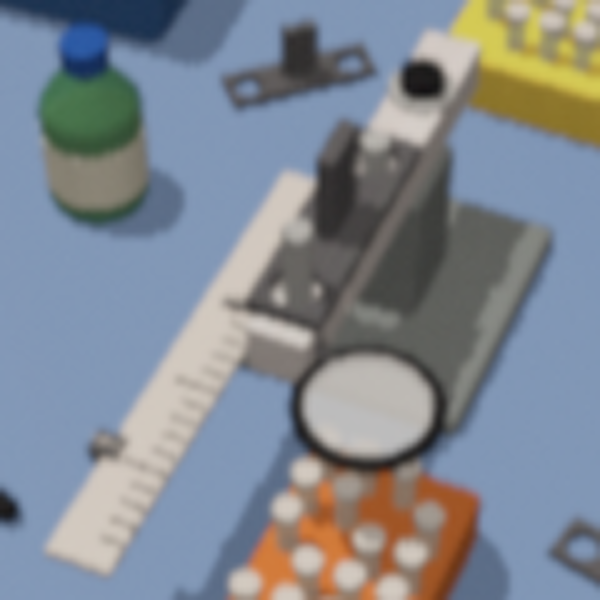

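Both crops confirm it: the keeper on the stand is larger than the two loose plates and sits over both posts. In c0 the lock is at (147,448), fixed post top (262,338), pull post top (430,180) and clip (672,195). In c1 the same points are (424,78), (377,140), (298,230) and (105,442).

```bash
python3 - <<'E'
from h import *
s=load("pics/scene0.png"); d=load("pics/side0.png")
S={"lock":(147,448,137.5),"fp":(262,338,145),"pp":(430,180,170),"clip":(670,193,110),"ptr":(470,297,109),"scend1":(715,87,105),"scend2":(760,122,105),"sc01":(300,418,105),"sc02":(346,465,105)}
D={"lock":(424,78,137.5),"fp":(377,140,145),"pp":(298,230,170),"clip":(105,442,110)}
P={}
for k,(u,v,z) in S.items():
    P[k]=atz(s,195+u/5.333,165+v/5.333,z); print(k,P[k].round(1), atz(d,215+D[k][0]/5,130+D[k][1]/5,z).round(1) if k in D else"")
for u,v in((483,144),(566,190),(528,229),(443,180)): print("tray",atz(s,u/1.4,v/1.4,20).round(1))
for u,v in((266,487),(412,536)): print("trayside",atz(d,u/1.4,v/1.4,20).round(1))
print("loose",atz(s,324/1.4,272/1.4,8).round())
for k,(a,b,z) in {"jar":((363,210),0,45),"bottle":((405,430),0,110),"beaker":((522,290),0,80)}.items(): print(k,atz(s,a[0]/1.4,a[1]/1.4,z).round())
for a,b in(("lock","fp"),("fp","pp"),("lock","pp"),("sc01","scend1"),("sc02","scend2")):
    v=(P[b]-P[a])[:2]; print(a,b,np.hypot(*v).round(1),np.degrees(np.arctan2(v[1],v[0])).round(2))
E
```

```text
lock [ 586.5 -194.2  137.5] [ 578.7 -188.7  137.5]
fp [ 586.9 -132.5  145. ] [ 583.4 -132.3  145. ]
pp [595.1 -44.9 170. ] [588.8 -42.6 170. ]
clip [645.6  49.7 110. ] [642.7  51.3 110. ]
ptr [618.4 -47.  109. ] 
scend1 [621.  110.1 105. ] 
scend2 [648.  108.8 105. ] 
sc01 [ 605.8 -134.2  105. ] 
sc02 [ 634.6 -136.4  105. ] 
tray [427.3 430.7  20. ]
tray [638.  438.9  20. ]
tray [642.4 301.3  20. ]
tray [434.3 288.3  20. ]
trayside [631.2 311.7  20. ]
trayside [420.  303.4  20. ]
loose [419. -37.   8.]
jar [388. 101.  45.]
bottle [ 764. -183.  110.]
beaker [735. 138.  80.]
lock fp 61.6 89.62
fp pp 88.0 84.64
lock pp 149.5 86.69
sc01 scend1 244.8 86.45
sc02 scend2 245.5 86.86
```

servo_tool(
  increments=[
    [33.9, 48.5, 3, 0, 0, 63.1, 1],
    [33.9, 48.5, 3, 0, 0, 63.1, 1],
    [33.9, 48.5, 3, 0, 0, 63.1, 1],
    [33.9, 48.5, 3, 0, 0, 63.1, 1],
    [33.9, 48.5, 3, 0, 0, 63.1, 1],
    [33.9, 48.5, 3, 0, 0, 63.1, 1],
    [33.9, 48.5, 3, 0, 0, 63.1, 1],
    [33.9, 48.5, 3, 0, 0, 63.1, 1],
    [33.9, 48.5, 3, 0, 0, 63.1, 1],
    [33.9, 48.5, 3, 0, 0, 63.1, 1],
    [33.9, 48.5, 3, 0, 0, 63.1, 1],
    [33.9, 48.5, 3, 0, 0, 63.1, 1],
    [33.9, 48.5, 3, 0, 0, 63.1, 1],
    [33.9, 48.5, 3, 0, 0, 63.1, 1],
    [33.9, 48.5, 3, 0, 0, 63.1, 1],
    [33.9, 48.5, 3, 0, 0, 63.1, 1],
    [33.9, 48.5, 3, 0, 0, 63.1, 1],
    [33.9, 48.5, 3, 0, 0, 63.1, 1],
    [33.9, 48.5, 3, 0, 0, 63.1, 1],
    [33.9, 48.5, 3, 0, 0, 63.1, 1],
  ],
)

```text
t: 1.82
ee_pos: [587.8, -89.4, 252.7]
orientation: [-2.288, -2.153, 0.001]
ft_force: [0.2, 0.4, -0.1]
width: 87.9
grasp_force: 0.0
```

```bash
python3 - <<'E'
from h import *
d=cam("wrist"); save(d,"pics/w1.png"); o=ctrl.get_obs(); print(o["t"],o["ee_pos"],o["orientation"],o["qpos"])
for n,p in {"lock":(582.6,-191.5,137.5),"fp":(585,-132.4,145),"pp":(592,-43.8,170),"tab":(588.5,-87.7,183)}.items(): print(n,np.round(proj(d,p)))
cv2.imwrite("pics/w1b.png",cv2.resize(cv2.imread("pics/w1.png"),(784,588),interpolation=cv2.INTER_CUBIC))
E
```

```text
1.8667 [587.97790674 -89.23169636 252.70365941] [-2.28760352e+00 -2.15310266e+00  3.05383239e-04] [-1.70572299e-01  3.46194927e-01  1.67223204e+00 -1.06141532e-04
  1.12336186e+00 -1.09968540e-01]
lock [284. 315.]
fp [282. 256.]
pp [285. 150.]
tab [283. 217.]
```

View pics/w1b.png

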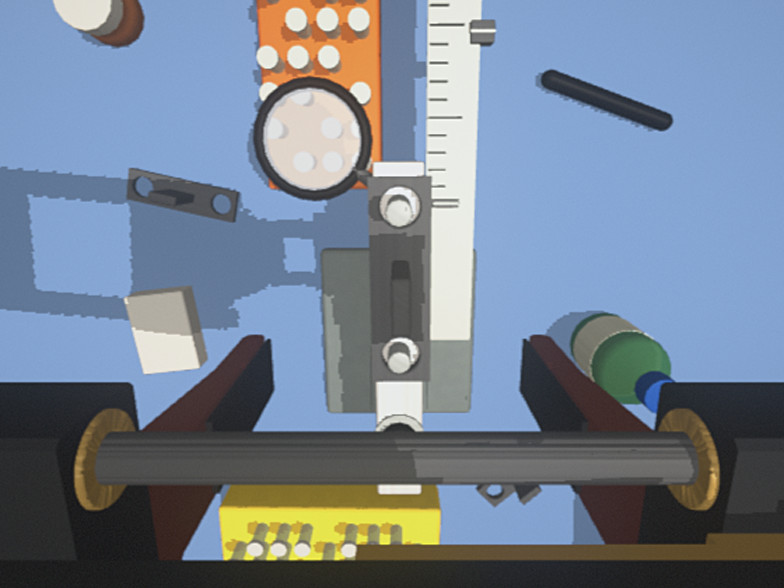

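The wrist view shows the pull post top at (398,210), fixed post top at (398,357), tab centred on u=400, pointer line at (445,203) and clip line at (483,32). My predictions agree to about 2 px, and the tool is aligned with the stand.

```bash
python3 - <<'E'
from h import *
d=load("pics/w1.png"); Q={}
for n,(u,v,z) in {"pp":(398.5,210,170),"fp":(399,357,145),"tab":(400.5,305,183),"plateTL":(369,178,133),"plateTR":(431,178,133),"plateBL":(375,380,133),"plateBR":(429,381,133),"ptr":(446,203,109),"clip":(483,32,110),"z50":(445,117,105)}.items(): Q[n]=atz(d,u/1.4,v/1.4,z); print(n,Q[n].round(1))
print(np.mean([Q[k] for k in Q if k[:3]=="pla"],axis=0))
E
```

```text
pp [592.  -43.8 170. ]
fp [ 587.2 -131.5  145. ]
tab [590.3 -88.7 183. ]
plateTL [576.6 -28.6 133. ]
plateTR [611.1 -30.7 133. ]
plateBL [ 571.2 -150.8  133. ]
plateBR [ 604.6 -153.5  133. ]
ptr [621.2 -47.  109. ]
clip [645.2  46.6 110. ]
z50 [622.8   3.2 105. ]
[590.87580823 -90.91019667 133.        ]
```

servo_tool(
  increments=[
    [0.2, 0, -3, 0, 0, 0, 1],
    [0.2, 0, -6, 0, 0, 0, 1],
    [0.2, 0, -9, 0, 0, 0, 1],
    [0.2, 0, -10.5, 0, 0, 0, 1],
    [0.2, 0, -10.5, 0, 0, 0, 1],
    [0.2, 0, -10.5, 0, 0, 0, -1],
    [0.2, 0, -10.5, 0, 0, 0, -1],
    [0.2, 0, -10.5, 0, 0, 0, -1],
    [0.2, 0, -10.5, 0, 0, 0, -1],
    [0.2, 0, -10.5, 0, 0, 0, -1],
    [0.2, 0, -10.5, 0, 0, 0, -1],
    [0.2, 0, -10.5, 0, 0, 0, -1],
    [0.2, 0, -10.5, 0, 0, 0, -1],
    [0.2, 0, -10.5, 0, 0, 0, -1],
    [0.2, 0, -10.5, 0, 0, 0, -1],
  ],
)

```text
t: 3.12
ee_pos: [590.6, -87.9, 147.7]
orientation: [-2.286, -2.155, -0.0]
ft_force: [0.4, -0.6, 1.4]
width: 25.1
grasp_force: 0.0
```

servo_tool(
  increments=[
    [0, 0, 0, 0, 0, 0, -1],
    [0, 0, 0, 0, 0, 0, -1],
    [0, 0, 0, 0, 0, 0, -1],
    [0, 0, 0, 0, 0, 0, -1],
    [0, 0, 0, 0, 0, 0, -1],
    [0, 0, 0, 0, 0, 0, -1],
  ],
)

```text
t: 3.62
ee_pos: [590.5, -87.9, 147.5]
orientation: [-2.286, -2.155, 0.0]
ft_force: [-0.3, 1.2, -2.0]
width: 9.8
grasp_force: 30.0
```

Gripped, with the width matching the 10 mm tab. I'll lift straight up.

servo_tool(
  increments=[
    [0, 0, 0.5, 0, 0, 0, -1],
    [0, 0, 1, 0, 0, 0, -1],
    [0, 0, 2, 0, 0, 0, -1],
    [0, 0, 3, 0, 0, 0, -1],
    [0, 0, 4, 0, 0, 0, -1],
    [0, 0, 5, 0, 0, 0, -1],
    [0, 0, 6, 0, 0, 0, -1],
    [0, 0, 7, 0, 0, 0, -1],
    [0, 0, 8, 0, 0, 0, -1],
    [0, 0, 8, 0, 0, 0, -1],
    [0, 0, 8, 0, 0, 0, -1],
    [0, 0, 8, 0, 0, 0, -1],
  ],
)

```text
t: 4.62
ee_pos: [590.3, -87.9, 227.4]
orientation: [-2.285, -2.155, 0.001]
ft_force: [0.1, 0.1, -1.3]
width: 10.0
grasp_force: 30.0
```

```bash
python3 - <<'E'
from h import *
d=cam("wrist"); save(d,"pics/w2.png"); s=cam("scene"); save(s,"pics/s2.png")
o=ctrl.get_obs(); print(o["t"],o["ee_pos"],o["width"],o["ft_force"])
a=cv2.resize(cv2.imread("pics/w2.png"),(400,300)); b=cv2.imread("pics/s2.png")
cv2.imwrite("pics/m2.png",np.hstack([a,cv2.resize(b[90:300,180:460],(400,300),interpolation=cv2.INTER_CUBIC)]))
E
```

```text
4.7167 [590.12451555 -87.89120355 226.92010312] 9.750981481476913 [ 0.04428601  0.63583673 -1.14526269]
```

View pics/m2.png

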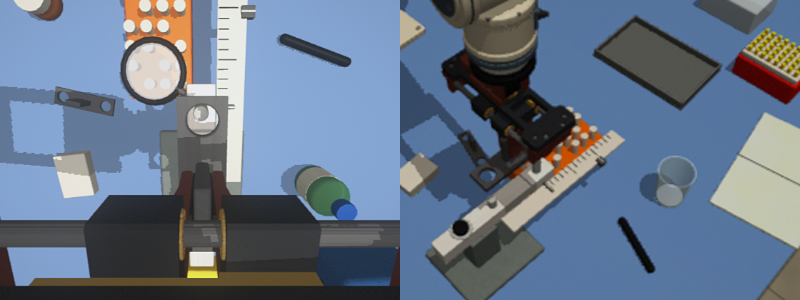

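The keeper is off both posts: the pull post shows free through its hole. I'll carry it to the tray, turned so its length lies along the tray's x.

servo_tool(
  increments=[
    [-0.3, 2, 0, 0, 0, 4, -1],
    [-0.6, 4.6, 0, 0, 0, 10, -1],
    [-1, 7.3, 0, 0, 0, 15.5, -1],
    [-1.3, 10, 0, 0, 0, 21, -1],
    [-1.6, 12.7, 0, 0, 0, 26.5, -1],
    [-2, 15.4, 0, 0, 0, 32, -1],
    [-2.3, 18.1, 0, 0, 0, 38, -1],
    [-2.7, 20.8, 0, 0, 0, 44, -1],
    [-3, 23.5, 0, 0, 0, 50, -1],
    [-3.4, 26.2, 0, 0, 0, 56, -1],
    [-3.7, 29, 0, 0, 0, 62, -1],
    [-4.1, 31.7, 0, 0, 0, 68, -1],
    [-4.5, 34.4, 0, 0, 0, 74, -1],
    [-4.9, 37.2, 0, 0, 0, 80, -1],
    [-5.2, 40, 0, 0, 0, 86, -1],
    [-5.6, 42.7, 0, 0, 0, 91, -1],
    [-6, 45, 0, 0, 0, 95, -1],
    [-6, 45.8, 0, 0, 0, 96, -1],
    [-6, 45.8, 0, 0, 0, 96, -1],
    [-6, 45.8, 0, 0, 0, 96, -1],
  ],
)

```text
t: 6.38
ee_pos: [530.3, 369.5, 227.0]
orientation: [0.071, -3.14, 0.002]
ft_force: [0.3, -0.1, -1.7]
width: 9.7
grasp_force: 30.0
```

```bash
python3 - <<'E'
from h import *
o=ctrl.get_obs(); print(o["t"],o["ee_pos"],o["width"],o["qpos"].round(2))
d=cam("wrist"); save(d,"pics/w3.png"); s=cam("side"); save(s,"pics/s3.png")
a=cv2.resize(cv2.imread("pics/w3.png"),(400,300)); b=cv2.imread("pics/s3.png")
cv2.imwrite("pics/m3.png",np.hstack([a,cv2.resize(b[210:420,100:380],(400,300),interpolation=cv2.INTER_CUBIC)]))
E
```

```text
6.3833 [530.3337833  369.51953566 226.95120616] 9.697053053146607 [ 0.59  0.45  1.58 -0.    1.12 -1.03]
```

View pics/m3.png

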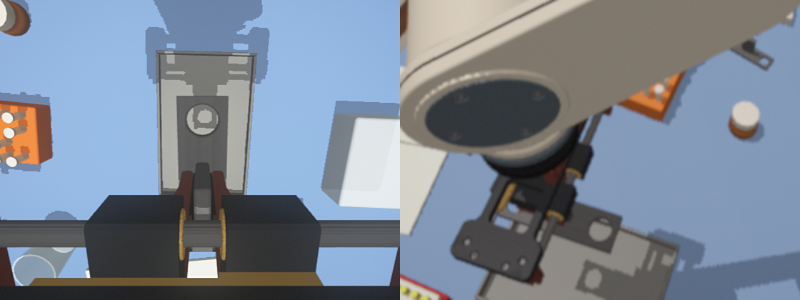

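```bash
python3 - <<'E'
from h import *
d=load("pics/w3.png")
for u,v in((158,53),(257,55),(160,185),(246,188)): print(atz(d,u*1.4,v*1.4,20).round())
E
```

```text
[424. 303.  20.]
[421. 439.  20.]
[620. 306.  20.]
[619. 442.  20.]
```

The tray measures centre ≈ (532,372), square to the keeper within about 1°. I'll lower and release.

servo_tool(
  increments=[
    [0, 0.3, -2, 0, 0, 0, -1],
    [0, 0.3, -5, 0, 0, 0, -1],
    [0, 0.3, -8, 0, 0, 0, -1],
    [0, 0.3, -11, 0, 0, 0, -1],
    [0, 0.3, -14, 0, 0, 0, -1],
    [0, 0.3, -16.5, 0, 0, 0, -1],
    [0, 0.3, -18, 0, 0, 0, -1],
    [0, 0.3, -19, 0, 0, 0, -1],
    [0, 0.3, -19.6, 0, 0, 0, -1],
    [0, 0.3, -20, 0, 0, 0, -1],
    [0, 0.3, -20, 0, 0, 0, -1],
    [0, 0.3, -20, 0, 0, 0, -1],
  ],
)

```text
t: 7.48
ee_pos: [531.3, 373.4, 28.7]
orientation: [-0.072, 3.139, 0.001]
ft_force: [0.0, -1.3, -1.0]
width: 9.7
grasp_force: 30.0
```

servo_tool(
  increments=[
    [0, 0, 0, 0, 0, 0, 0],
    [0, 0, 0, 0, 0, 0, 0],
    [0, 0, 0, 0, 0, 0, 0],
    [0, 0, 0, 0, 0, 0, 0],
    [0, 0, 0, 0, 0, 0, 0],
    [0, 0, 0, 0, 0, 0, 0],
    [0, 0, 0, 0, 0, 0, 0],
    [0, 0, 0, 0, 0, 0, 0],
    [0, 0, 0, 0, 0, 0, 0],
    [0, 0, 0, 0, 0, 0, 0],
  ],
)

```text
t: 8.32
ee_pos: [530.6, 373.0, 27.6]
orientation: [0.072, -3.141, 0.0]
ft_force: [0.7, -0.0, -0.4]
width: 43.7
grasp_force: 0.0
```

servo_tool(
  increments=[
    [0, 0, 2, 0, 0, 0, 0],
    [0, 0, 5, 0, 0, 0, 0],
    [0, 0, 9, 0, 0, 0, 0],
    [0, 0, 13, 0, 0, 0, 0],
    [0, 0, 17, 0, 0, 0, 0],
    [0, 0, 20, 0, 0, 0, 0],
    [0, 0, 21, 0, 0, 0, -1],
    [0, 0, 21, 0, 0, 0, -1],
  ],
)

```text
t: 8.98
ee_pos: [532.0, 374.0, 241.1]
orientation: [-0.072, 3.136, 0.005]
ft_force: [1.0, 0.5, 0.1]
width: 33.7
grasp_force: 0.0
```

```bash
python3 - <<'E'
from h import *
o=ctrl.get_obs(); print(o["t"],o["ee_pos"],o["width"])
d=cam("wrist"); save(d,"pics/w4.png")
cv2.imwrite("pics/w4b.png",cv2.resize(cv2.imread("pics/w4.png"),(560,420)))
E
```

```text
8.9833 [532.0334226 373.9826634 241.1084586] 33.658777106192744
```

View pics/w4b.png

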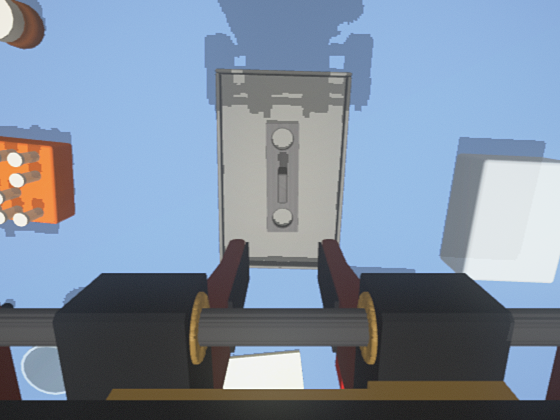

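The keeper lies flat in the middle of the tray, centred at (282,178), and is let go. Next is the lock button.

servo_tool(
  increments=[
    [0.3, -2, 0, 0, 0, -5, -1],
    [0.6, -5, 0, 0, 0, -11, -1],
    [0.9, -8.5, 0, 0, 0, -17, -1],
    [1.2, -12, 0, 0, 0, -23, -1],
    [1.5, -15.5, 0, 0, 0, -29, -1],
    [1.8, -19, 0, 0, 0, -35, -1],
    [2.2, -22.5, 0, 0, 0, -41, -1],
    [2.5, -26, 0, 0, 0, -47, -1],
    [2.8, -29.5, 0, 0, 0, -53, -1],
    [3.1, -33, 0, 0, 0, -59, -1],
    [3.4, -36.5, 0, 0, 0, -65, -1],
    [3.7, -40, 0, 0, 0, -71, -1],
    [4, -43.5, 0, 0, 0, -77, -1],
    [4.3, -47, 0, 0, 0, -83, -1],
    [4.6, -50.5, 0, 0, 0, -89, -1],
    [5, -54, -1, 0, 0, -94, -1],
    [5.2, -56.5, -3, 0, 0, -96, -1],
    [5.2, -56.6, -4, 0, 0, -96, -1],
    [5.2, -56.6, -4, 0, 0, -96, -1],
    [5.2, -56.6, -4, 0, 0, -96, -1],
  ],
)

```text
t: 10.7
ee_pos: [581.0, -192.0, 195.1]
orientation: [-2.282, -2.152, 0.003]
ft_force: [0.4, -0.2, -0.3]
width: 0.5
grasp_force: 0.0
```

servo_tool(
  increments=[
    [0.2, 0, -2, 0, 0, 0, -1],
    [0.2, 0, -4, 0, 0, 0, -1],
    [0.2, 0, -5, 0, 0, 0, -1],
    [0.2, 0, -5.5, 0, 0, 0, -1],
    [0.2, 0, -5.8, 0, 0, 0, -1],
    [0.2, 0, -6.1, 0, 0, 0, -1],
    [0.2, 0, -6.3, 0, 0, 0, -1],
    [0.2, 0, -6.5, 0, 0, 0, -1],
    [0.2, 0, -6.5, 0, 0, 0, -1],
    [0.2, 0, -6.5, 0, 0, 0, -1],
  ],
)

```text
t: 11.53
ee_pos: [585.1, -193.1, 133.2]
orientation: [2.285, 2.155, 0.001]
ft_force: [0.3, 2.3, 2.1]
width: 0.6
grasp_force: 1.1
```

servo_tool(
  increments=[
    [0, 0, -0.1, 0, 0, 0, -1],
    [0, 0, -0.2, 0, 0, 0, -1],
    [0, 0, -0.3, 0, 0, 0, -1],
    [0, 0, -0.4, 0, 0, 0, -1],
    [0, 0, -0.5, 0, 0, 0, -1],
    [0, 0, -0.6, 0, 0, 0, -1],
    [0, 0, -0.6, 0, 0, 0, -1],
    [0, 0, -0.6, 0, 0, 0, -1],
  ],
)

```text
t: 12.2
ee_pos: [585.2, -193.1, 129.6]
orientation: [2.285, 2.154, 0.001]
ft_force: [-6.5, 4.4, 24.4]
width: 0.6
grasp_force: 12.6
```

It stopped hard at z = 129.6 with 24 N, so the button is fully down. I'll go up and over to the pull post with the gripper open.

servo_tool(
  increments=[
    [0, 0, 2, 0, 0, 0, 0],
    [0, 0, 5, 0, 0, 0, 0],
    [0, 0, 8, 0, 0, 0, 0.2],
    [0.2, 3, 8.5, 0, 0, 0, 0.2],
    [0.4, 6, 8.5, 0, 0, 0, 0.2],
    [0.5, 9, 8.5, 0, 0, 0, 0.2],
    [0.6, 12, 8.5, 0, 0, 0, 0.2],
    [0.7, 14, 8.5, 0, 0, 0, 0.2],
    [0.7, 14.9, 8.5, 0, 0, 0, 0.2],
    [0.7, 14.9, 8.5, 0, 0, 0, 0.2],
    [0.7, 14.9, 8.5, 0, 0, 0, 0.2],
    [0.7, 14.9, 8.5, 0, 0, 0, 0.2],
  ],
)

```text
t: 13.2
ee_pos: [591.6, -45.1, 211.5]
orientation: [2.286, 2.154, -0.001]
ft_force: [0.6, 0.1, 0.5]
width: 52.7
grasp_force: 0.0
```

```bash
python3 - <<'E'
from h import *
o=ctrl.get_obs(); print(o["t"],o["ee_pos"],o["width"],o["ft_force"])
d=cam("wrist"); save(d,"pics/w5.png")
cv2.imwrite("pics/w5b.png",cv2.resize(cv2.imread("pics/w5.png"),(784,588),interpolation=cv2.INTER_CUBIC))
E
```

```text
13.2 [591.55836527 -45.11853279 211.4810547 ] 52.66150581234915 [0.64725685 0.12221896 0.45595242]
```

View pics/w5b.png

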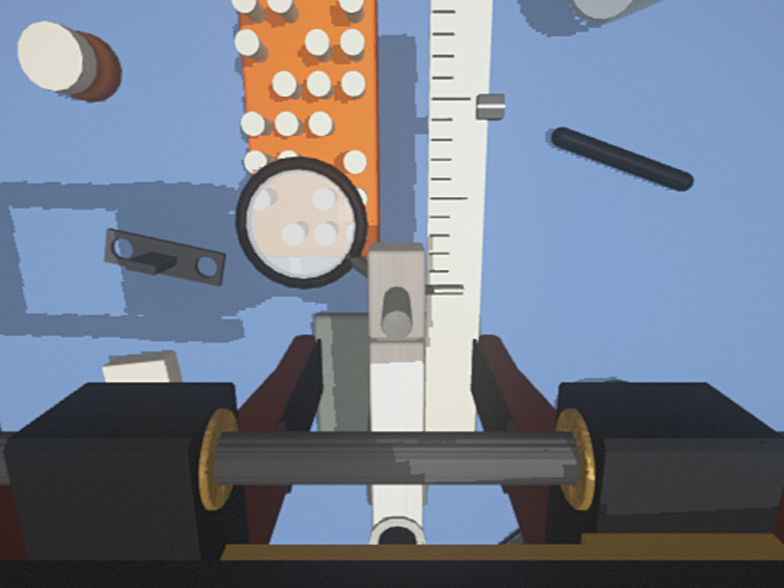

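The post top is at (397,323), midway between the fingers. The pointer line is at (446,290) and the clip line at (490,106), with scale lines 100 at (451,99) and 50 at (449,198).

```bash
python3 - <<'E'
from h import *
d=load("pics/w5.png"); g=np.array([.0546,.9985,0])
f=lambda u,v,z: atz(d,u/1.4,v/1.4,z)
print("pp",f(397,323,170).round(1))
p=f(446,290,109)
for z in(109,112,115,118): c=f(490,106,z); print(z,c.round(1),((c-p)@g).round(1), f"width {np.linalg.norm(f(490,120,z)-f(490,93,z)):.1f}")
print(((f(451,99,105)-f(447,291,105))@g).round(1),((f(449,198,105)-p)@g).round(1))
E
```

```text
pp [592.3 -44.3 170. ]
109 [644.8  47.8 109. ] 96.0 width 12.9
112 [644.3  47.6 112. ] 95.7 width 12.7
115 [643.7  47.3 115. ] 95.4 width 12.6
118 [643.2  47.  118. ] 95.1 width 12.4
101.5 50.0
```

servo_tool(
  increments=[
    [0, 0.1, -2, 0, 0, 0, 0.2],
    [0, 0.1, -4, 0, 0, 0, 0.2],
    [0, 0.1, -6, 0, 0, 0, 0.2],
    [0, 0.1, -7.5, 0, 0, 0, 0.2],
    [0, 0.1, -7.6, 0, 0, 0, 0.2],
    [0, 0.1, -7.6, 0, 0, 0, -1],
    [0, 0.1, -7.6, 0, 0, 0, -1],
    [0, 0.1, -7.6, 0, 0, 0, -1],
    [0, 0.1, -7.6, 0, 0, 0, -1],
    [0, 0.1, -7.6, 0, 0, 0, -1],
    [0, 0.1, -7.6, 0, 0, 0, -1],
    [0, 0.1, -7.6, 0, 0, 0, -1],
    [0, 0.1, -7.6, 0, 0, 0, -1],
    [0, 0.1, -7.6, 0, 0, 0, -1],
    [0, 0.1, -7.6, 0, 0, 0, -1],
    [0, 0.1, -7.6, 0, 0, 0, -1],
    [0, 0.1, -7.6, 0, 0, 0, -1],
  ],
)

```text
t: 14.67
ee_pos: [591.7, -43.0, 136.2]
orientation: [2.285, 2.155, 0.0]
ft_force: [-2.5, 0.1, 5.6]
width: 13.3
grasp_force: 30.0
```

Gripped (13.3 mm on the 14 mm post). I'll pull about 94 mm along the stand's y.

servo_tool(
  increments=[
    [0.03, 0.5, 0, 0, 0, 0, -1],
    [0.07, 1.2, 0, 0, 0, 0, -1],
    [0.12, 2.2, 0, 0, 0, 0, -1],
    [0.18, 3.2, 0, 0, 0, 0, -1],
    [0.23, 4.2, 0, 0, 0, 0, -1],
    [0.29, 5.2, 0, 0, 0, 0, -1],
    [0.34, 6.2, 0, 0, 0, 0, -1],
    [0.4, 7.2, 0, 0, 0, 0, -1],
    [0.45, 8.2, 0, 0, 0, 0, -1],
    [0.49, 9, 0, 0, 0, 0, -1],
    [0.51, 9.4, 0, 0, 0, 0, -1],
    [0.51, 9.4, 0, 0, 0, 0, -1],
    [0.51, 9.4, 0, 0, 0, 0, -1],
    [0.51, 9.4, 0, 0, 0, 0, -1],
  ],
)

```text
t: 15.83
ee_pos: [597.0, 50.8, 136.2]
orientation: [2.284, 2.155, 0.0]
ft_force: [-1.5, -2.7, 5.4]
width: 13.6
grasp_force: 30.0
```

```bash
python3 - <<'E'
from h import *
o=ctrl.get_obs(); print(o["t"],o["ee_pos"],o["width"],o["ft_force"],o["grasp_force"])
d=cam("wrist"); save(d,"pics/w6.png")
im=cv2.imread("pics/w6.png")
u,v=proj(d,(630,50,109)); print(u,v)
x0=int(min(max(u-66,0),428)); y0=int(min(max(v-50,0),320)); print(x0,y0)
cv2.imwrite("pics/w6b.png",cv2.resize(im[y0:y0+100,x0:x0+132],None,fx=6,fy=6,interpolation=cv2.INTER_CUBIC))
E
```

```text
15.8333 [596.98591215  50.78858761 136.20278916] 13.638604369584352 [-1.46544475 -2.73726925  5.39656082] 30.00141352415085
340.3704984890063 238.28026295432926
274 188
```

View pics/w6b.png

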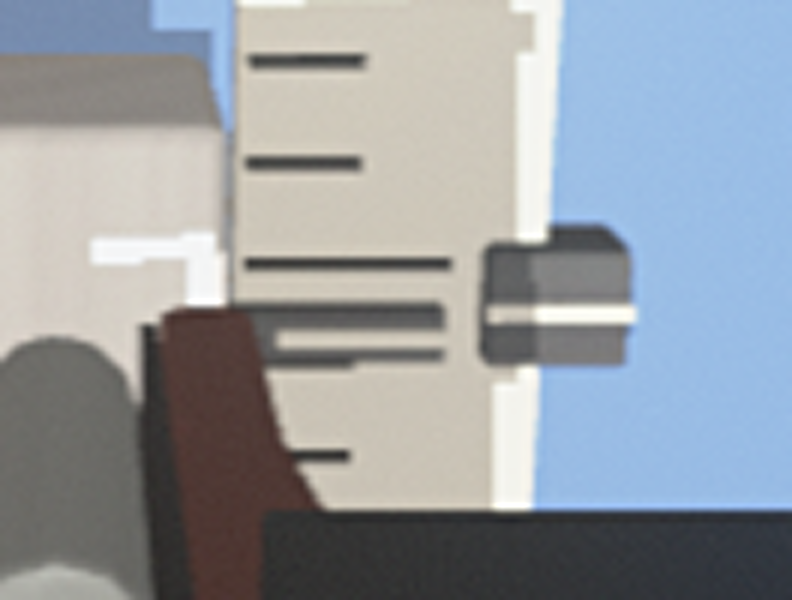

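The crop shows the pointer line at v=340, the clip line at v=315 and scale line 100 at v=263, so the pointer is slightly short. I'll work out by how much.

```bash
python3 - <<'E'
from h import *
d=load("pics/w6.png"); g=np.array([.0546,.9985,0])
f=lambda u,v,z: atz(d,274+(u+.5)/6-.5,188+(v+.5)/6-.5,z)
p=f(370,340,109); L=f(350,263,105)
print("ptr vs line100",((p-L)@g).round(2), "line spacing",((L-f(305,163,105))@g).round(2))
for z in(105,109,112,115): c=f(560,315,z); print(z,((c-p)@g).round(2),((c-L)@g).round(2),"len",np.linalg.norm(f(555,245,z)-f(555,363,z)).round(1))
E
```

```text
ptr vs line100 -6.39 line spacing -10.04
105 1.01 -5.38 len 12.1
109 2.46 -3.93 len 11.9
112 3.56 -2.83 len 11.7
115 4.65 -1.74 len 11.5
```

```bash
python3 - <<'E'
from h import *
d=load("pics/w5.png"); im=cv2.cvtColor(cv2.imread("pics/w5.png"),cv2.COLOR_BGR2GRAY).astype(int); g=np.array([.0546,.9985,0])
print("scale",list(enumerate(im[60:216,312:320].mean(1).astype(int),60)))
print("clip",list(enumerate(im[62:90,344:356].mean(1).astype(int),62)))
print("ptr",list(enumerate(im[198:216,322:329].mean(1).astype(int),198)))
E
```

```text
scale [(60, np.int64(229)), (61, np.int64(229)), (62, np.int64(229)), (63, np.int64(229)), (64, np.int64(229)), (65, np.int64(229)), (66, np.int64(229)), (67, np.int64(232)), (68, np.int64(233)), (69, np.int64(190)), (70, np.int64(82)), (71, np.int64(140)), (72, np.int64(239)), (73, np.int64(233)), (74, np.int64(230)), (75, np.int64(230)), (76, np.int64(229)), (77, np.int64(230)), (78, np.int64(230)), (79, np.int64(230)), (80, np.int64(230)), (81, np.int64(230)), (82, np.int64(232)), (83, np.int64(233)), (84, np.int64(187)), (85, np.int64(96)), (86, np.int64(174)), (87, np.int64(237)), (88, np.int64(232)), (89, np.int64(230)), (90, np.int64(230)), (91, np.int64(230)), (92, np.int64(230)), (93, np.int64(230)), (94, np.int64(230)), (95, np.int64(230)), (96, np.int64(231)), (97, np.int64(234)), (98, np.int64(232)), (99, np.int64(111)), (100, np.int64(126)), (101, np.int64(239)), (102, np.int64(234)), (103, np.int64(231)), (104, np.int64(230)), (105, np.int64(230)), (106, np.int64(230)), (107, np.int64(230)), (108, np.int64(230)), (109, np.int64(230)), (110, np.int64(231)), (111, np.int6
[... 2586 characters left out ...]
(240)), (76, np.int64(234)), (77, np.int64(149)), (78, np.int64(116)), (79, np.int64(118)), (80, np.int64(119)), (81, np.int64(120)), (82, np.int64(123)), (83, np.int64(123)), (84, np.int64(95)), (85, np.int64(104)), (86, np.int64(173)), (87, np.int64(187)), (88, np.int64(186)), (89, np.int64(185))]
ptr [(198, np.int64(230)), (199, np.int64(230)), (200, np.int64(230)), (201, np.int64(234)), (202, np.int64(233)), (203, np.int64(124)), (204, np.int64(88)), (205, np.int64(117)), (206, np.int64(169)), (207, np.int64(238)), (208, np.int64(201)), (209, np.int64(119)), (210, np.int64(166)), (211, np.int64(236)), (212, np.int64(232)), (213, np.int64(230)), (214, np.int64(229)), (215, np.int64(229))]
```

Combining both views gives a clip top height of 109 mm, so the clip is at 96.1 mm and the pointer at 93.6 mm. That means +2.5 mm.

servo_tool(
  increments=[
    [0.01, 0.12, 0, 0, 0, 0, -1],
    [0.01, 0.25, 0, 0, 0, 0, -1],
    [0.01, 0.25, 0, 0, 0, 0, -1],
    [0.01, 0.25, 0, 0, 0, 0, -1],
    [0.01, 0.25, 0, 0, 0, 0, -1],
    [0.01, 0.25, 0, 0, 0, 0, -1],
  ],
)

```text
t: 16.38
ee_pos: [597.1, 53.1, 136.2]
orientation: [2.285, 2.155, 0.0]
ft_force: [-1.5, -3.0, 6.2]
width: 13.3
grasp_force: 30.0
```

```bash
python3 - <<'E'
from h import *
o=ctrl.get_obs(); print(o["t"],o["ee_pos"],o["width"],o["ft_force"],o["grasp_force"])
d=cam("wrist"); im=cv2.cvtColor(d["image"],cv2.COLOR_RGB2GRAY).astype(int)
print("ptr",[(i,int(x)) for i,x in enumerate(im[225:256,330:346].mean(1),225)])
print("clip",[(i,int(x)) for i,x in enumerate(im[225:256,362:374].mean(1),225)])
E
```

```text
16.3833 [597.13575146  53.10427505 136.2215706 ] 13.253571206711365 [-1.53265487 -3.02447246  6.22339072] 30.001483261585236
ptr [(225, 199), (226, 198), (227, 198), (228, 198), (229, 198), (230, 198), (231, 198), (232, 200), (233, 197), (234, 151), (235, 64), (236, 105), (237, 199), (238, 133), (239, 75), (240, 88), (241, 94), (242, 111), (243, 171), (244, 203), (245, 193), (246, 116), (247, 99), (248, 155), (249, 200), (250, 190), (251, 171), (252, 177), (253, 197), (254, 196), (255, 196)]
clip [(225, 200), (226, 202), (227, 203), (228, 196), (229, 126), (230, 117), (231, 121), (232, 89), (233, 84), (234, 115), (235, 129), (236, 128), (237, 129), (238, 129), (239, 128), (240, 124), (241, 119), (242, 168), (243, 248), (244, 244), (245, 215), (246, 124), (247, 116), (248, 120), (249, 120), (250, 120), (251, 118), (252, 133), (253, 194), (254, 193), (255, 190)]
```

The pointer line (row 244.1) and clip line (row 243.8) are level, and the grip is holding.

```bash
python3 -c "
from workcell import ctrl
print(ctrl.close_job())"
```

```text
the job is handed in; nothing more can be done
None
```

The job is handed in (no verdict was returned): the keeper lies flat in the tray, the lock button is fully down, and the boom is held with its pointer about 0.2 mm from level with the clip line in the last wrist image, at 16.4 s of the 58 s allowed.

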